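# Weigh a sample jar under the draught cover

### The job

Weigh the small sample jar: stand it upright in the middle of the balance pan, then lift the steel draught cover up and off its hook and lower it gently over the jar so that its rim sits fully on the pan around the jar. Then press the balance's key all the way down and let go; set jar and cover down gently, and leave the large jar and the bottle alone.

Things in the scene. Friction and masses are not known exactly. Their poses are not given: they have to be found in the camera images.
- balance: black bench balance, fixed, 250 (its x) x 210 (its y) x 55 mm high, origin under its middle. Round steel pan of 150 mm diameter, 8 mm thick, stands above the deck; grey display and key on the deck on the -x side. Does not move when loaded.
- pan_top (a point): centre of the pan's upper face, 73 mm above the table, 30 mm to +x of the balance's origin
- key_top (a point): centre of the top face of the balance's only key, a round push key of 32 mm diameter in a grey housing on the deck, 117 mm to -x and 60 mm to -y of the pan's centre in the balance's axes; pressed straight down
- key (a joint): travel of the key in m: 0 = up, 0.006 = fully down; a spring lifts it again, fully down takes 5 N
- stand: steel hook stand, fixed; origin on the table under the hook's seat. Base plate 170 x 120 x 12 mm under the hanging cover; post of 16 mm diameter 85 mm to +x of the seat; from it a strip hook 24 mm wide (y), 4 mm thick, runs to -x, its free end pointing to -x. Nothing is higher than 12 mm above the seat.
- hook_seat (a point): middle of the hook's seat, 176 mm above the table: a channel 14 mm wide (x) between two lips 12 mm high, open above and at its y ends; the hook ends 10 mm to -x. To come free the cover must be lifted over 12 mm (under 40 mm, else its top meets the strip from below), then moved over 65 mm to the stand's -x.
- cover: draught cover, 0.18 to 0.33 kg: round metal shell open below, 100 mm outer, 92 mm inner diameter, 85 mm high (81 inside). On its top two uprights at y = +-30 mm carry an 8 mm round cross bar along y, axis 135 mm above the rim; the bar hangs on the hook. Above it the grip plate. Origin at the centre of the rim plane, z up. At the start upright, its axes along the stand's.
- cover_grip (a point): middle of the cover's upright black grip plate, 10 mm thick (cover's x), 26 mm wide (y), 42 mm high, on top of the cross bar; 160 mm above the cover's rim plane, on the cover's axis
- cover_rim (a point): centre of the cover's rim plane (lower edge)
- jar: small sample jar, glass with white screw lid, 50 mm diameter, 65 mm high, 0.1 to 0.2 kg, upright on the table; origin under its middle
- jar_center (a point): middle of the small jar, 32.5 mm above its underside
- big_jar_center (a point): bystander: large jar of the same kind, 72 mm diameter, 100 mm high; point 50 mm above its underside
- flask_center (a point): bystander: amber bottle, 60 mm diameter, 145 mm high; point 70 mm above its underside
There are look-alikes about, which are no part of the job. There is more than one size of the cover; the one meant has the size given above.

How it is judged:
By the outcome, as a careful person would: the job done as asked, in the order asked, and still so for the second after the job is handed in, with the robot touching nothing.
It also fails if it takes over 64 s, if anything falls off the work surface, if the arm or the gripper's body presses on something with over 40 N, if the wrist force passes 120 N, or if a joint passes its speed limit or range.

### The arm

A 7-joint arm with a two-finger parallel gripper is mounted at the origin on the work surface. World frame = base frame: x ahead of the robot, y to its left, z up, the work surface at z = 0. Lengths are in m, angles in rad, forces in N, time in s.
With the tool pointing down it reaches from about 0.4 to 0.85 m from the base axis. Payload 4.5 kg.
Tool frame: the origin (TCP) lies midway between the tips of the shut fingers; the grasp point (between the pads) lies 19 mm behind it; z points along the fingers, x is the direction in which the jaws open and shut, and the axes are right-handed (so a half turn about z gives the same grasp; the last joint's range is limited). The gripper opens to 88 mm and grips with 3 to 60 N. Pads are 18 mm wide; open, the fingers measure 123 mm over their backs; the gripper's body (75 mm by 187 mm) begins 45 mm behind the grasp point.
Start: joints at [0.034, 0.689, -0.195, 1.565, 0.157, 0.902, -0.215], TCP at [0.625, 0, 0.239] pointing down, gripper open.
Joint ranges: [-3.01, 3.01], [-0.46, 2.08], [-1.47, 1.51], [0.13, 2.56], [-1, 4.14], [0.04, 2.09], [-2.66, 2.66]. Speed limits (rad/s): [2.57, 2.57, 3.14, 3.14, 3.14, 3.14, 3.14].

### API

Orientations are given as a unit quaternion [w, x, y, z].
In Python, from bench import arm, eyes gives the robot as it stands. The module is installed in compiled form; this text tells all that it offers.
- The arm moves only by the tool drive_tool, never from a script. Its arguments are lists of equal length, an entry for each row: "delta_pos": the shift along the tool's x, y, z in mm, a list of three; "dr": the turn, a rotation vector about the tool's x, y, z in rad, a list of three; "claw": the closure, from 0 (fully open) to 1 (shut). A call has 1 to 8 rows; each row is the pose to reach, as a shift and turn from the pose commanded when the call began, along the tool's axes at that moment; what a row does not reach only later rows make up. A row lasts 1/12 s, in which the tool goes at most 41.7 mm and 7.16 degrees, less where a joint would pass 70% of its speed; a pose out of reach is approached as far as the arm can. A call with a gripper value outside its range is refused whole. The fingers move at their own pace and stop on an object; "force" is the grip in N (left out, the last holds). Time passes only in rows, so rows that repeat a pose let the fingers close. It gives the time, the measured TCP pose, the force and the opening at its end, in the units of the state.
- arm.read_state(): the state, without advancing time (a new reading comes with each control period).
- eyes.capture(name): name is "scene" or "side" or "wrist"; returns a dict with "frame" (420x560x3 uint8, red, green, blue), "range_z" (420x560 float32, m along the optical axis (not along the pixel's ray), 0 where there is no reading), "mtx" (3x3 intrinsics, pixels), "k1" (the pictures are not rectified: a ray, as slopes to the right and down, at radius r is drawn at 1 + k1 r^2 times it, then the intrinsics apply), "view" (4x4, takes a point from world to camera coordinates). Camera axes: x right, y up, looking along -z (the intrinsics and any distortion apply to the point x, -y, -z); pixel columns grow to the right and rows downward; lengths in m; the calibration is good to about 2 mm. A picture is of the moment at which its call begins.
- arm.finish_job(): hands the job in, once; it reports no verdict.
The state is a dict: "t": time; "qpos": joint angles; "dq": joint speeds; "joint_efforts": joint torques, N m; "tcp_pos": TCP position; "tool_rot": TCP orientation; "force": force on the tool from outside, world axes, zero at the start; "moment": the same for the moment, N m; "grip_width": opening from 0.0 (shut) to 1.0 (fully open).
Only numpy, scipy, OpenCV 4.12 (cv2) and the standard library are available. Lean on these libraries where they do the work, as an engineer would, in place of code of your own. Each camera call takes 0.05 s, during which the arm holds its last target.

## Working session

There is one attempt and no reset: what is moved stays moved. The work goes in short steps, Python scripts to look and compute and a tool call to move; the robot and the scene stay as the last step left them, time stands still between calls to the robot, and variables do not carry over. Pictures are saved under pics/ and viewed, and the job is handed in when it is done.

Besides the shell and the picture viewer there is one more tool, called after "Emit:" in YAML: its name, and indented under it one key for each argument. drive_tool: Moves the arm, as the interface text tells. Its arguments: {"type":"object","properties":{"delta_pos":{"type":"array"},"dr":{"type":"array"},"claw":{"type":"array"},"force":{"type":"number"}},"required":["delta_pos","dr","claw"]}

```bash
mkdir -p pics
cat > h.py <<'E'
import numpy as np, cv2
from bench import arm, eyes
def cap(n,tag):
    c=eyes.capture(n); cv2.imwrite(f'pics/{tag}.png',c['frame'][:,:,::-1]); np.savez(f'pics/{tag}.npz',**{k:np.array(v) for k,v in c.items()}); return c
def load(tag): return dict(np.load(f'pics/{tag}.npz'))
def ray(c,u,v):
    K=c['mtx'];k=float(c['k1'])
    p=cv2.undistortPoints(np.array([[[u,v]]],float),K,np.array([k,0,0,0,0.]))[0,0]
    V=c['view'];R=V[:3,:3];t=V[:3,3]
    d=R.T@np.array([p[0],-p[1],-1.]);o=-R.T@t
    return o,d   # d has unit depth
def onz(c,u,v,z):
    o,d=ray(c,u,v);return o+d*(z-o[2])/d[2]
def pt(c,u,v):
    o,d=ray(c,u,v);return o+d*float(c['range_z'][int(round(v)),int(round(u))])
def cloud(c):
    h,w=c['range_z'].shape
    uu,vv=np.meshgrid(np.arange(w),np.arange(h))
    p=cv2.undistortPoints(np.stack([uu,vv],-1).reshape(-1,1,2).astype(float),c['mtx'],np.array([float(c['k1']),0,0,0,0.]))[:,0]
    z=c['range_z'].reshape(-1,1)
    P=np.hstack([p[:,:1],-p[:,1:],-np.ones((len(p),1))])*z
    V=c['view']
    return ((P-V[:3,3])@V[:3,:3]).reshape(h,w,3)
E
python3 - <<'E'
from h import *
for n in ['scene','side','wrist']:
    c=cap(n,n+'0'); print(n,c['k1'],c['mtx'].tolist(),(-c['view'][:3,:3].T@c['view'][:3,3]).round(3))
print(arm.read_state())
E
```

```text
scene -0.15786900212657018 [[508.36486108856315, 0.0, 270.43722174367076], [0.0, 508.36486108856315, 206.126678183722], [0.0, 0.0, 1.0]] [1.503 0.579 0.99 ]
side -0.1407790008321995 [[437.40622533734484, 0.0, 275.22562040707356], [0.0, 437.40622533734484, 215.11201370259323], [0.0, 0.0, 1.0]] [0.498 1.004 0.857]
wrist -0.03126668145006144 [[355.18523532959324, 0.0, 280.0367497723896], [0.0, 355.18523532959324, 203.89906553122367], [0.0, 0.0, 1.0]] [0.624 0.074 0.384]
{'t': 0.15, 'qpos': array([ 0.0338138 ,  0.68978464, -0.19449855,  1.56604656,  0.15732388,
        0.90246828, -0.21509751]), 'dq': array([-0.00128406, -0.00337011,  0.00099801, -0.00424603, -0.00016919,
       -0.00091074,  0.00079088]), 'joint_efforts': array([-1.46674727e-03, -5.27863634e+01, -1.26819178e+00, -1.53587687e+01,
       -5.24473807e-02,  3.92338901e-03,  1.12435155e-04]), 'tcp_pos': array([ 6.24558684e-01, -6.27573057e-05,  2.38113313e-01]), 'tool_rot': array([ 6.39078417e-05,  9.99999783e-01,  1.96953552e-05, -6.55810629e-04]), 'force': array([-0.64958434, -0.07852388,  0.07182226]), 'moment': array([-0.01659071, -0.01036789, -0.01018834]), 'grip_width': 1.000767736687859}
```

View pics/scene0.png

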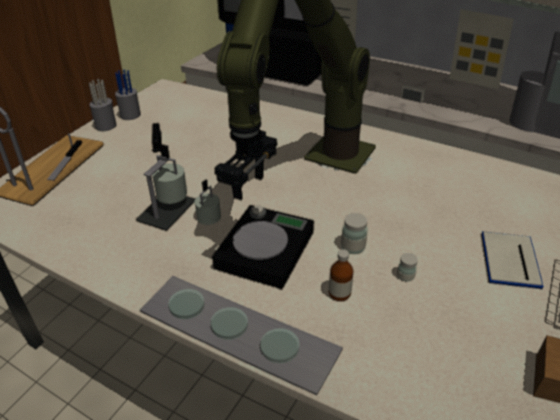

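View pics/side0.png

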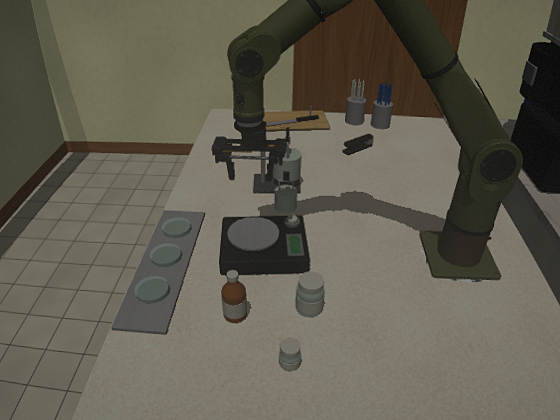

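View pics/wrist0.png

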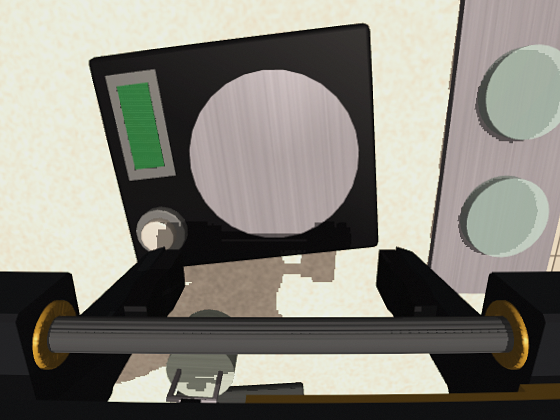

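The scene view shows the stand with the hanging cover at (170,185), a smaller look-alike cover standing at (208,207), the balance pan at (260,240), the big jar at (355,232), the small jar at (408,267) and the bottle at (341,277). The side view agrees. Next I measure them.

```bash
python3 - <<'E'
from h import *
def circ(P):
    A=np.c_[2*P[:,0],2*P[:,1],np.ones(len(P))];s=np.linalg.lstsq(A,(P[:,:2]**2).sum(1),rcond=None)[0]
    return s[:2],np.sqrt(s[2]+s[0]**2+s[1]**2)
for n,boxes in [('scene0',dict(jar=(390,245,428,288),big=(336,205,375,258),bottle=(325,245,360,305),pan=(225,212,295,265),cover=(145,158,190,225),small=(192,178,224,226))),
              ('side0',dict(jar=(272,330,310,375),big=(290,265,332,320),bottle=(215,265,252,326),pan=(222,210,285,256),cover=(270,140,303,190)))]:
    c=load(n);C=cloud(c)
    for k,(a,b,d,e) in boxes.items():
        P=C[b:e,a:d].reshape(-1,3);P=P[(P[:,2]>.01)&(P[:,2]<.4)]
        print(n,k,len(P),np.percentile(P[:,2],[50,90,99]).round(3),end=' ')
        if k in('jar','big'):
            zt={'jar':.065,'big':.1}[k]
            T=P[abs(P[:,2]-zt)<.004]; print('top',len(T),T.mean(0).round(4),'ext',np.ptp(T[:,:2],axis=0).round(3)); 
            S=P[(P[:,2]>.015)&(P[:,2]<zt-.01)];print('   side circ',circ(S)); continue
        if k=='pan':
            T=P[abs(P[:,2]-.073)<.005];print('pan',len(T),T.mean(0).round(4),((T.max(0)+T.min(0))/2).round(4),np.ptp(T,axis=0).round(3));continue
        if k in('cover','small'):
            for z in np.arange(.01,.28,.02):
                S=P[abs(P[:,2]-z)<.01]
                if len(S)>3: print('\n  ',z.round(2),len(S),S.mean(0).round(3),S.min(0).round(3),S.max(0).round(3),end='')
            print();continue
        S=P[(P[:,2]>.02)&(P[:,2]<.07)];print(circ(S))
E
python3 - <<'E'
import cv2
for n,(a,b,d,e) in dict(scene0=(130,110,310,290),side0=(200,120,320,280)).items():
    i=cv2.imread(f'pics/{n}.png')[b:e,a:d];cv2.imwrite(f'pics/{n}_z.png',cv2.resize(cv2.convertScaleAbs(i,alpha=1.6),None,fx=3.3,fy=3.3,interpolation=2))
E
```

```text
scene0 jar 457 [0.05  0.066 0.068] top 171 [0.5001 0.404  0.0646] ext [0.048 0.047]
   side circ (array([0.49990986, 0.4041318 ]), np.float64(0.022058649088498573))
scene0 big 935 [0.076 0.105 0.148] top 239 [0.4566 0.2322 0.0989] ext [0.064 0.061]
   side circ (array([0.45710492, 0.23248389]), np.float64(0.031170094812791642))
scene0 bottle 1046 [0.076 0.134 0.148] (array([0.57689727, 0.25167798]), np.float64(0.0917785400912187))
scene0 pan 3410 [0.064 0.074 0.076] pan 1605 [0.6226 0.0228 0.0723] [0.6031 0.016  0.073 ] [0.19  0.162 0.01 ]
scene0 cover 2135 [0.091 0.169 0.183] 
   0.01 591 [ 0.592 -0.34   0.013] [ 0.359 -0.524  0.01 ] [ 0.664 -0.289  0.019]
   0.03 29 [ 0.63  -0.347  0.03 ] [ 0.62  -0.357  0.02 ] [ 0.635 -0.34   0.04 ]
   0.05 149 [ 0.579 -0.33   0.052] [ 0.503 -0.379  0.041] [ 0.634 -0.302  0.06 ]
   0.07 194 [ 0.578 -0.331  0.071] [ 0.51  -0.384  0.06 ] [ 0.634 -0.3    0.08 ]
   0.09 192 [ 0.577 -0.329  0.09 ] [ 0.51  -0.384  0.08 ] [ 0.635 -0.302  0.1  ]
   0.11 198 [ 0.579 -0.33   0.11 ] [ 0.507 -0.381  0.1  ] [ 0.635 -0.303  0.12 ]
   0.13 497 [ 0.552 -0.345  0.
[... 1638 characters left out ...]
07 180 [ 0.538 -0.278  0.068] [ 0.491 -0.34   0.06 ] [ 0.587 -0.207  0.08 ]
   0.09 137 [ 0.536 -0.299  0.09 ] [ 0.492 -0.338  0.08 ] [ 0.583 -0.207  0.1  ]
   0.11 163 [ 0.53  -0.28   0.109] [ 0.489 -0.353  0.1  ] [ 0.579 -0.206  0.12 ]
   0.13 236 [ 0.523 -0.321  0.128] [ 0.49 -0.4   0.12] [ 0.552 -0.203  0.14 ]
   0.15 11 [ 0.537 -0.317  0.15 ] [ 0.535 -0.321  0.141] [ 0.538 -0.31   0.158]
   0.17 15 [ 0.535 -0.33   0.171] [ 0.53  -0.362  0.161] [ 0.539 -0.309  0.177]
   0.19 14 [ 0.537 -0.33   0.183] [ 0.53  -0.349  0.18 ] [ 0.54  -0.315  0.189]
   0.25 14 [0.57  0.012 0.251] [0.566 0.01  0.241] [0.572 0.014 0.258]
   0.27 22 [0.569 0.011 0.27 ] [ 0.565 -0.005  0.26 ] [0.572 0.015 0.28 ]
```

View pics/scene0_z.png

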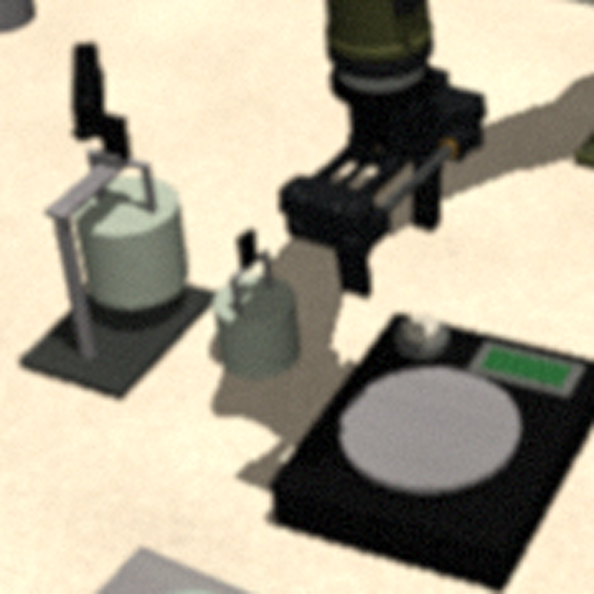

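View pics/side0_z.png

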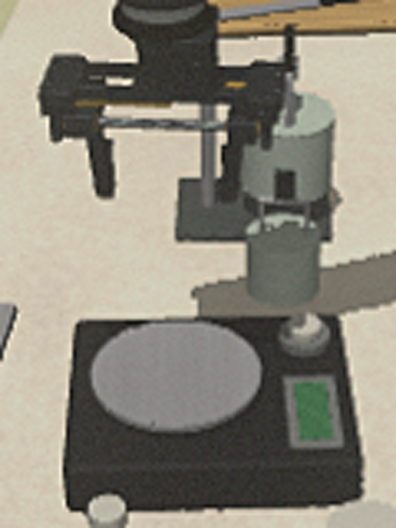

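Run:
```python
from h import *
def fitc(n,mask,z):
    c=load(n);ct=max(cv2.findContours(mask,0,1)[0],key=cv2.contourArea)[:,0]
    P=np.array([onz(c,u,v,z)[:2] for u,v in ct])
    (x,y),r=cv2.minEnclosingCircle(P.astype(np.float32));A=np.c_[2*P,np.ones(len(P))]
    for _ in range(6):
        s=np.linalg.lstsq(A,(P**2).sum(1),rcond=None)[0];R=np.sqrt(s[2]+s[:2]@s[:2]);e=abs(np.hypot(*(P-s[:2]).T)-R);k=e<=max(np.percentile(e,85),.0008);P=P[k];A=A[k]
    print(n,z,'circle',s[:2].round(4),R.round(4),len(P))
for n,(a,b,d,e) in dict(wrist0=(185,60,365,222),scene0=(225,212,295,265),side0=(222,210,285,256)).items():
    c=load(n);g=c['frame'].astype(int);m=np.zeros(g.shape[:2],np.uint8)
    m[b:e,a:d]=(g[b:e,a:d].mean(-1)>(100 if n=='wrist0' else 70))*255
    m=cv2.morphologyEx(m,cv2.MORPH_OPEN,np.ones((3,3)))
    fitc(n,m,.073)
c=load('wrist0')
for z in(.063,.07): print('key',z,onz(c,158,236,z).round(4))
for uv in[(90,60),(370,25),(378,245),(135,268)]: print('bal corner',onz(c,*uv,.055).round(4))
c=load('scene0');C=cloud(c);P=C[205:222,248:272].reshape(-1,3);P=P[P[:,2]>.057];print(np.percentile(P[:,2],[50,90,98]),P[P[:,2]>.06].mean(0))
i=load('wrist0')['frame'][190:280,100:240,::-1];cv2.imwrite('pics/key.png',cv2.resize(i,None,fx=5,fy=5,interpolation=2))
```

```text
wrist0 0.073 circle [0.6182 0.0229] 0.0738 331
scene0 0.073 circle [0.6207 0.0222] 0.0725 68
side0 0.073 circle [0.6189 0.0281] 0.0723 54
key 0.063 [ 0.5049 -0.0546  0.063 ]
key 0.07 [ 0.5075 -0.0518  0.07  ]
bal corner [0.4578 0.1069 0.055 ]
bal corner [0.7001 0.1339 0.055 ]
bal corner [ 0.7222 -0.0675  0.055 ]
bal corner [ 0.4744 -0.0933  0.055 ]
[0.06750197 0.07729878 0.07938625] [ 0.52405172 -0.04314494  0.07605383]
```

View pics/key.png

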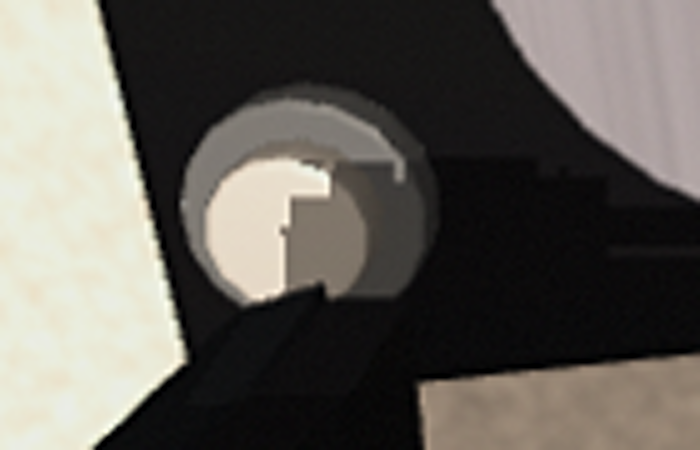

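Emit:
drive_tool:
  delta_pos:
    - [-20,-41,0]
    - [-40,-82,0]
    - [-60,-123,0]
    - [-80,-164,0]
    - [-100,-205,0]
    - [-120,-240,0]
    - [-126,-280,0]
    - [-126,-320,0]
  dr:
    - [0,0,0]
    - [0,0,0]
    - [0,0,0]
    - [0,0,0]
    - [0,0,0]
    - [0,0,0]
    - [0,0,0]
    - [0,0,0]
  claw: [0,0,0,0,0,0,0,0]

```text
t: 0.82
tcp_pos: [0.4974, 0.307, 0.2387]
tool_rot: [0.001, 1.0, 0.001, -0.001]
force: [0.4, 0.0, -0.5]
grip_width: 1.0
```

Emit:
drive_tool:
  delta_pos:
    - [0,0,0]
    - [0,0,0]
  dr:
    - [0,0,0]
    - [0,0,0]
  claw: [0,0]

```text
t: 0.98
tcp_pos: [0.4986, 0.3092, 0.2384]
tool_rot: [-0.001, 1.0, 0.003, -0.0]
force: [-0.3, -0.4, -1.3]
grip_width: 1.0
```

Run:
```python
from h import *
c=cap('wrist','wrist1');s=arm.read_state();print(s['t'],s['tcp_pos'],s['tool_rot'],s['force'])
```

```text
1.0333 [0.49962349 0.30609885 0.2383091 ] [ 4.18688643e-04  9.99999439e-01  9.45500555e-04 -2.31545895e-04] [-0.17343159 -0.39382797  0.42409713]
```

View pics/wrist1.png

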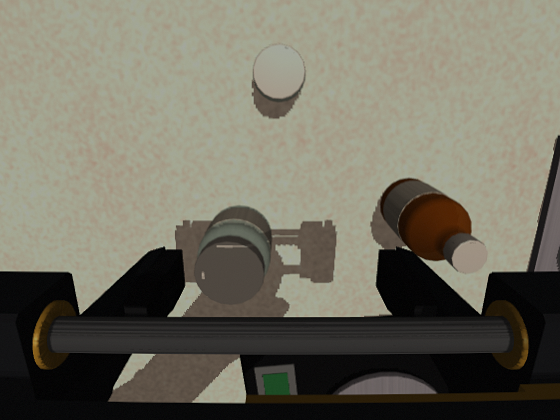

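The wrist view shows the small jar's white lid at (279,72), the big jar at (235,255) and the bottle at (435,225).

```bash
cat >> h.py <<'E'
def fitc(c,mask,z):
    ct=max(cv2.findContours(mask,0,1)[0],key=cv2.contourArea)[:,0]
    P=np.array([onz(c,u,v,z)[:2] for u,v in ct]);A=np.c_[2*P,np.ones(len(P))]
    for _ in range(6):
        s=np.linalg.lstsq(A,(P**2).sum(1),rcond=None)[0];R=np.sqrt(s[2]+s[:2]@s[:2]);e=abs(np.hypot(*(P-s[:2]).T)-R);k=e<=max(np.percentile(e,85),.0008);P=P[k];A=A[k]
    print(z,'circle',s[:2].round(4),R.round(4),len(P)); return s[:2],R
E
python3 - <<'E'
from h import *
c=load('wrist1');g=c['frame'];hsv=cv2.cvtColor(g,cv2.COLOR_RGB2HSV)
print(g[72,279],g[30,200],g[100,279])
lo=g[72,279].astype(int)
m=np.zeros(g.shape[:2],np.uint8);b=g[30:125,235:325].astype(int)
m[30:125,235:325]=(((b[...,0]-b[...,1])<14)&(b.mean(-1)>150)&(b[...,2]>b[...,1]-12))*255
cv2.imwrite('pics/m.png',m)
C=cloud(c);P=C[30:125,240:320].reshape(-1,3);T=P[abs(P[:,2]-.065)<.005];print(len(T),T.mean(0),(T.max(0)+T.min(0))/2,np.ptp(T,axis=0))
m2=(abs(C[...,2]-.065)<.005).astype(np.uint8)*255;m2[125:]=0;m2[:,:235]=0;m2[:,325:]=0
fitc(c,m2,.065)
print(np.median(C[:20,:,2]))
E
```

```text
[163 162 147] [164 159 139] [57 59 52]
2243 [0.49609682 0.40607317 0.06490934] [0.49626075 0.40582693 0.06532812] [0.04348121 0.04454956 0.00704829]
0.065 circle [0.4961 0.4058] 0.0217 150
-3.517504707017816e-05
```

Emit:
drive_tool:
  delta_pos:
    - [-1,-33,0]
    - [-2,-66,30]
    - [-2,-98,60]
    - [-2,-98,100]
    - [-2,-98,120]
    - [-2,-98,120]
  dr:
    - [0,0,0]
    - [0,0,0]
    - [0,0,0]
    - [0,0,0]
    - [0,0,0]
    - [0,0,0]
  claw: [0,0,0,0,0,0]

```text
t: 1.53
tcp_pos: [0.4961, 0.3991, 0.1132]
tool_rot: [0.004, 1.0, -0.001, -0.004]
force: [-0.4, -0.8, -0.1]
grip_width: 1.0
```

Emit:
drive_tool:
  delta_pos:
    - [0,0,0]
    - [0,0,0]
    - [0,0,0]
  dr:
    - [0,0,0]
    - [0,0,0]
    - [0,0,0]
  claw: [0,0,0]

```text
t: 1.78
tcp_pos: [0.5, 0.4035, 0.1211]
tool_rot: [-0.001, 1.0, -0.001, 0.002]
force: [-0.0, 0.1, -0.0]
grip_width: 0.998
```

Run:
```python
from h import *
c=cap('side','side1');s=arm.read_state();print(s['t'],s['tcp_pos'],s['force'])
i=c['frame'][200:400,190:400,::-1];cv2.imwrite('pics/s1.png',cv2.resize(cv2.convertScaleAbs(i,alpha=1.5),None,fx=3,fy=3))
```

```text
1.8333 [0.4997894  0.40374396 0.12108947] [-0.33777041  0.61337264  0.24253105]
```

View pics/s1.png

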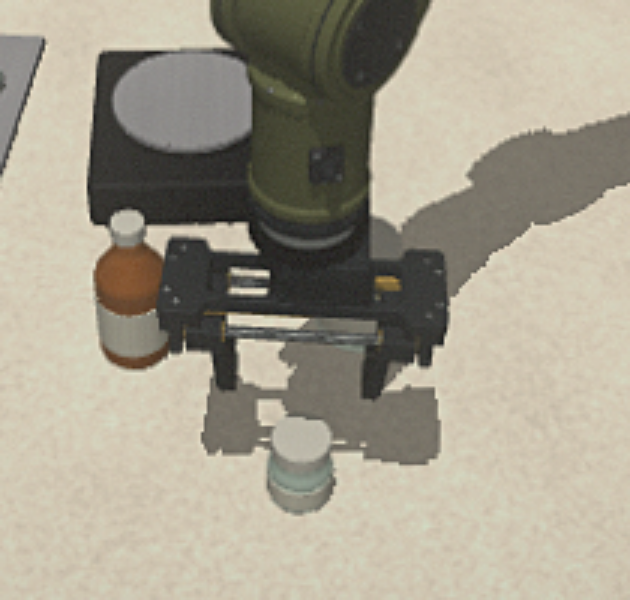

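Emit:
drive_tool:
  delta_pos:
    - [-2,-2,20]
    - [-2,-2,40]
    - [-2,-2,60]
    - [-2,-2,78]
    - [-2,-2,92]
    - [-2,-2,101]
    - [-2,-2,101]
    - [-2,-2,101]
  dr:
    - [0,0,0]
    - [0,0,0]
    - [0,0,0]
    - [0,0,0]
    - [0,0,0]
    - [0,0,0]
    - [0,0,0]
    - [0,0,0]
  claw: [0,0,0,0,0,0,0,0]

```text
t: 2.5
tcp_pos: [0.4965, 0.4059, 0.0183]
tool_rot: [-0.0, 1.0, -0.0, 0.0]
force: [0.4, -0.0, 0.3]
grip_width: 0.998
```

Emit:
drive_tool:
  delta_pos:
    - [0,0,0]
    - [0,0,0]
    - [0,0,0]
    - [0,0,0]
    - [0,0,0]
    - [0,0,0]
    - [0,0,0]
    - [0,0,0]
  dr:
    - [0,0,0]
    - [0,0,0]
    - [0,0,0]
    - [0,0,0]
    - [0,0,0]
    - [0,0,0]
    - [0,0,0]
    - [0,0,0]
  claw: [0.2,0.3,0.4,0.5,0.6,0.6,0.6,0.6]
  force: 15

```text
t: 3.17
tcp_pos: [0.4962, 0.4058, 0.018]
tool_rot: [-0.0, 1.0, 0.0, 0.0]
force: [0.1, -0.9, 1.6]
grip_width: 0.562
```

Emit:
drive_tool:
  delta_pos:
    - [0,0,0]
    - [0,0,0]
    - [0,0,-5]
    - [0,0,-15]
    - [0,0,-30]
    - [0,0,-50]
    - [0,0,-70]
    - [0,0,-80]
  dr:
    - [0,0,0]
    - [0,0,0]
    - [0,0,0]
    - [0,0,0]
    - [0,0,0]
    - [0,0,0]
    - [0,0,0]
    - [0,0,0]
  claw: [0.7,0.7,0.7,0.7,0.7,0.7,0.7,0.7]

```text
t: 3.83
tcp_pos: [0.4973, 0.4068, 0.1013]
tool_rot: [-0.002, 1.0, -0.0, 0.002]
force: [-0.1, 0.7, -1.7]
grip_width: 0.559
```

Run:
```python
from h import *
c=cap('side','side2');s=arm.read_state();print(s['t'],s['tcp_pos'],s['force'],s['grip_width'])
i=c['frame'][200:400,190:400,::-1];cv2.imwrite('pics/s2.png',cv2.resize(cv2.convertScaleAbs(i,alpha=1.5),None,fx=3,fy=3))
```

```text
3.8833 [0.49791215 0.4073111  0.10235591] [ 0.25666533 -0.42690001 -0.52043846] 0.5616858776281467
```

View pics/s2.png

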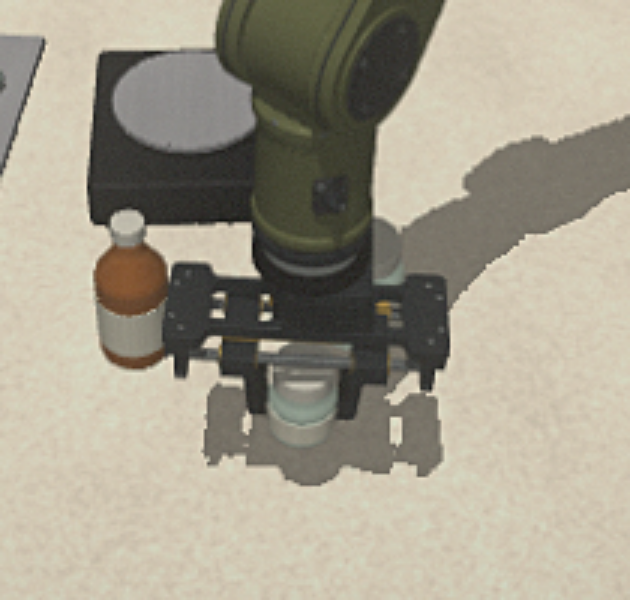

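The side view shows the jar held level between the fingers, clear of the table, with the bottle untouched. I'll raise it and carry it to the pan.

Emit:
drive_tool:
  delta_pos:
    - [0,0,-20]
    - [0,0,-45]
    - [0,0,-70]
    - [0,0,-95]
    - [0,0,-120]
    - [0,5,-140]
    - [5,20,-150]
    - [12,38,-150]
  dr:
    - [0,0,0]
    - [0,0,0]
    - [0,0,0]
    - [0,0,0]
    - [0,0,0]
    - [0,0,0]
    - [0,0,0]
    - [0,0,0]
  claw: [0.7,0.7,0.7,0.7,0.7,0.7,0.7,0.7]

```text
t: 4.55
tcp_pos: [0.508, 0.3701, 0.2506]
tool_rot: [-0.002, 1.0, 0.002, 0.002]
force: [0.8, -0.7, -2.6]
grip_width: 0.557
```

Emit:
drive_tool:
  delta_pos:
    - [9,28,0]
    - [18,56,0]
    - [27,84,0]
    - [36,112,0]
    - [45,140,0]
    - [54,168,0]
    - [63,196,0]
    - [72,224,0]
  dr:
    - [0,0,0]
    - [0,0,0]
    - [0,0,0]
    - [0,0,0]
    - [0,0,0]
    - [0,0,0]
    - [0,0,0]
    - [0,0,0]
  claw: [0.7,0.7,0.7,0.7,0.7,0.7,0.7,0.7]

```text
t: 5.22
tcp_pos: [0.5799, 0.1421, 0.2475]
tool_rot: [0.0, 1.0, 0.0, -0.0]
force: [0.2, -0.4, -1.8]
grip_width: 0.559
```

Emit:
drive_tool:
  delta_pos:
    - [9,28,0]
    - [18,56,10]
    - [26,82,30]
    - [32,102,50]
    - [36,114,70]
    - [38,120,80]
    - [38,120,80]
    - [38,120,80]
  dr:
    - [0,0,0]
    - [0,0,0]
    - [0,0,0]
    - [0,0,0]
    - [0,0,0]
    - [0,0,0]
    - [0,0,0]
    - [0,0,0]
  claw: [0.7,0.7,0.7,0.7,0.7,0.7,0.7,0.7]

```text
t: 5.88
tcp_pos: [0.6177, 0.0247, 0.1676]
tool_rot: [-0.0, 1.0, 0.0, -0.001]
force: [-0.0, -0.3, -1.1]
grip_width: 0.561
```

Emit:
drive_tool:
  delta_pos:
    - [0,0,0]
    - [0,0,0]
    - [0,0,0]
  dr:
    - [0,0,0]
    - [0,0,0]
    - [0,0,0]
  claw: [0.7,0.7,0.7]

```text
t: 6.13
tcp_pos: [0.6186, 0.0253, 0.169]
tool_rot: [-0.0, 1.0, 0.001, 0.001]
force: [0.6, 0.9, -3.1]
grip_width: 0.56
```

Run:
```python
from h import *
c=cap('side','side3');s=arm.read_state();print(s['t'],s['tcp_pos'],s['force'],s['grip_width'])
i=c['frame'][140:340,160:370,::-1];cv2.imwrite('pics/s3.png',cv2.resize(cv2.convertScaleAbs(i,alpha=1.5),None,fx=3,fy=3))
```

```text
6.1833 [0.61847072 0.02491722 0.16878123] [ 0.12273861 -0.54865117 -2.77566325] 0.560347810157145
```

View pics/s3.png

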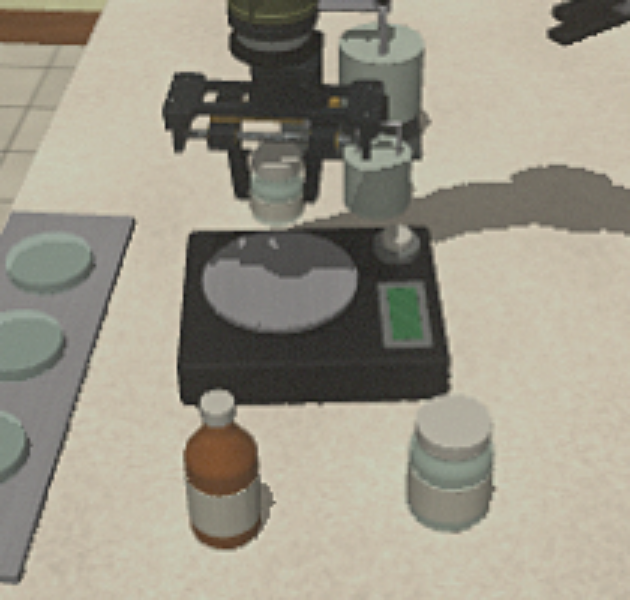

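Emit:
drive_tool:
  delta_pos:
    - [0,0,15]
    - [0,0,30]
    - [0,0,45]
    - [0,0,55]
    - [0,0,63]
    - [0,0,69]
    - [0,0,72]
    - [0,0,73]
  dr:
    - [0,0,0]
    - [0,0,0]
    - [0,0,0]
    - [0,0,0]
    - [0,0,0]
    - [0,0,0]
    - [0,0,0]
    - [0,0,0]
  claw: [0.7,0.7,0.7,0.7,0.7,0.7,0.7,0.7]

```text
t: 6.85
tcp_pos: [0.6181, 0.0238, 0.0946]
tool_rot: [-0.0, 1.0, 0.0, 0.0]
force: [0.2, -0.2, -1.7]
grip_width: 0.562
```

Emit:
drive_tool:
  delta_pos:
    - [0,0,1]
    - [0,0,1]
    - [0,0,2]
    - [0,0,2]
    - [0,0,3]
    - [0,0,3]
  dr:
    - [0,0,0]
    - [0,0,0]
    - [0,0,0]
    - [0,0,0]
    - [0,0,0]
    - [0,0,0]
  claw: [0.7,0.7,0.7,0.7,0.7,0.7]

```text
t: 7.35
tcp_pos: [0.6181, 0.0237, 0.0918]
tool_rot: [-0.0, 1.0, 0.0, 0.0]
force: [-0.4, -0.5, -0.8]
grip_width: 0.563
```

Emit:
drive_tool:
  delta_pos:
    - [0,0,0.5]
    - [0,0,1]
    - [0,0,1]
    - [0,0,1]
  dr:
    - [0,0,0]
    - [0,0,0]
    - [0,0,0]
    - [0,0,0]
  claw: [0.7,0.7,0.7,0.7]

```text
t: 7.68
tcp_pos: [0.6182, 0.0238, 0.091]
tool_rot: [-0.0, 1.0, 0.0, 0.0]
force: [-0.2, -0.1, 0.7]
grip_width: 0.558
```

Vertical force has gone from about -1.7 N to +0.7 N, so the pan is carrying the jar. I'll open slowly.

Emit:
drive_tool:
  delta_pos:
    - [0,0,0]
    - [0,0,0]
    - [0,0,0]
    - [0,0,0]
    - [0,0,0]
    - [0,0,0]
    - [0,0,0]
    - [0,0,0]
  dr:
    - [0,0,0]
    - [0,0,0]
    - [0,0,0]
    - [0,0,0]
    - [0,0,0]
    - [0,0,0]
    - [0,0,0]
    - [0,0,0]
  claw: [0.43,0.4,0.35,0.3,0.2,0.1,0,0]

```text
t: 8.35
tcp_pos: [0.6181, 0.0237, 0.0908]
tool_rot: [-0.0, 1.0, 0.0, 0.0]
force: [0.1, 0.6, 0.5]
grip_width: 0.976
```

Emit:
drive_tool:
  delta_pos:
    - [0,0,-10]
    - [0,0,-30]
    - [0,0,-60]
    - [0,0,-95]
    - [0,0,-130]
    - [0,0,-165]
    - [0,0,-195]
    - [0,0,-215]
  dr:
    - [0,0,0]
    - [0,0,0]
    - [0,0,0]
    - [0,0,0]
    - [0,0,0]
    - [0,0,0]
    - [0,0,0]
    - [0,0,0]
  claw: [0,0,0,0,0,0,0,0]

```text
t: 9.02
tcp_pos: [0.619, 0.024, 0.3103]
tool_rot: [-0.0, 1.0, -0.0, 0.003]
force: [0.2, 0.0, 0.1]
grip_width: 0.999
```

Emit:
drive_tool:
  delta_pos:
    - [-3,35,0]
    - [-10,70,0]
    - [-18,105,0]
    - [-28,140,0]
    - [-38,175,0]
    - [-48,210,0]
    - [-55,232,0]
    - [-55,232,0]
  dr:
    - [0,0,0]
    - [0,0,0]
    - [0,0,0]
    - [0,0,0]
    - [0,0,0]
    - [0,0,0]
    - [0,0,0]
    - [0,0,0]
  claw: [0,0,0,0,0,0,0,0]

```text
t: 9.68
tcp_pos: [0.5601, -0.2162, 0.3064]
tool_rot: [0.003, 1.0, -0.005, -0.001]
force: [-0.3, -0.2, -0.8]
grip_width: 1.003
```

Run:
```python
from h import *
c=cap('wrist','wrist4');d=cap('scene','scene4');s=arm.read_state();print(s['t'],s['tcp_pos'],s['tool_rot'],s['force'],s['qpos'])
i=d['frame'][110:290,130:310,::-1];cv2.imwrite('pics/s4.png',cv2.resize(cv2.convertScaleAbs(i,alpha=1.5),None,fx=3.3,fy=3.3))
```

```text
9.7833 [ 0.56267441 -0.20907369  0.30637506] [-3.68954462e-05  9.99999260e-01 -1.17547609e-03  3.12088086e-04] [ 0.54875401 -0.18951936 -0.1044208 ] [ 0.40039686  0.58375842 -0.2107661   1.55567732  0.13583151  1.01595796
  0.14958544]
```

View pics/wrist4.png

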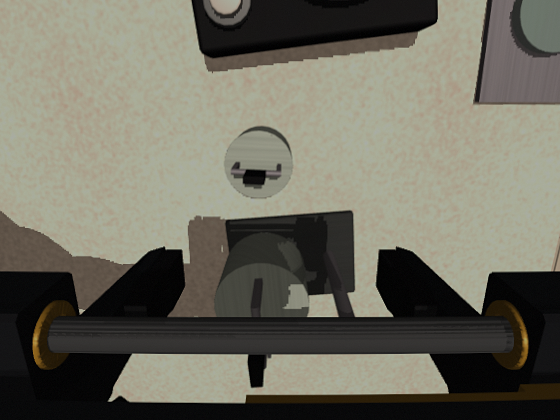

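View pics/s4.png

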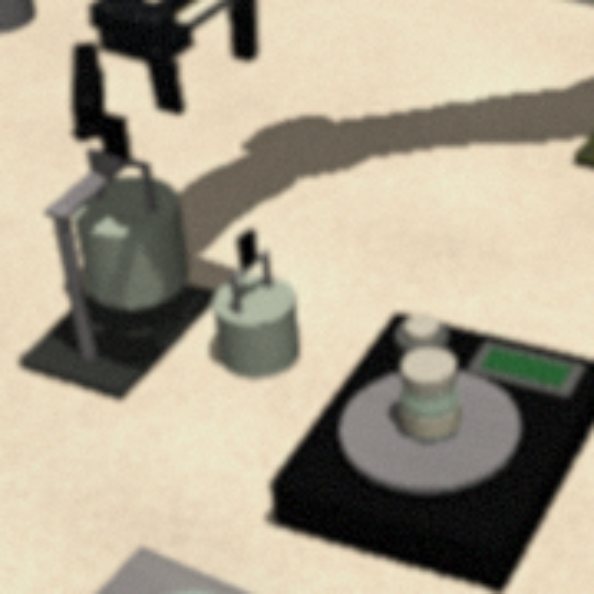

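The jar stands upright in the middle of the pan. The wrist view shows the stand's base edge from (227,219) to (353,211) and the grip plate near (257,295), partly hidden, so I'll move closer for a better look.

Emit:
drive_tool:
  delta_pos:
    - [-5,40,-10]
    - [-10,80,-20]
    - [-15,120,-20]
    - [-20,160,-20]
    - [-20,190,-20]
    - [-20,190,-20]
    - [-20,190,-20]
  dr:
    - [0,0,0]
    - [0,0,0]
    - [0,0,0]
    - [0,0,0]
    - [0,0,0]
    - [0,0,0]
    - [0,0,0]
  claw: [0,0,0,0,0,0,0]

```text
t: 10.37
tcp_pos: [0.5436, -0.3981, 0.3255]
tool_rot: [-0.0, 1.0, -0.0, 0.0]
force: [0.8, 1.1, 1.2]
grip_width: 0.999
```

Emit:
drive_tool:
  delta_pos:
    - [0,0,0]
    - [0,0,0]
    - [0,0,0]
  dr:
    - [0,0,0]
    - [0,0,0]
    - [0,0,0]
  claw: [0,0,0]

```text
t: 10.62
tcp_pos: [0.5443, -0.3956, 0.3261]
tool_rot: [-0.001, 1.0, 0.002, 0.0]
force: [-0.1, 0.1, 0.3]
grip_width: 1.0
```

Run:
```python
from h import *
c=cap('wrist','wrist5');s=arm.read_state();print(s['t'],s['tcp_pos'],s['tool_rot'],s['force'])
```

```text
10.6667 [ 0.54404783 -0.39615772  0.3261009 ] [-3.70696374e-04  9.99998608e-01  1.59887316e-03  2.99337716e-04] [ 0.22910834  0.0817956  -0.80299424]
```

View pics/wrist5.png

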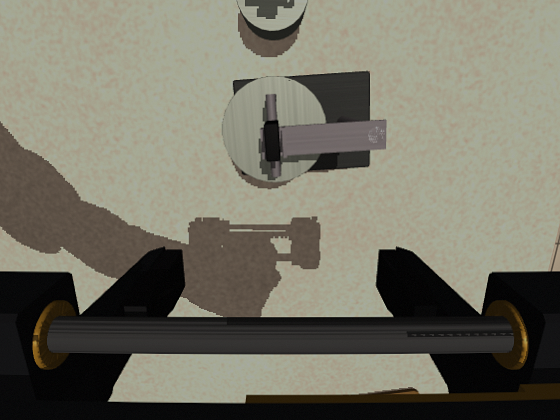

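The wrist view now shows the grip plate at about (272,140), the cross bar running from (271,97) to (276,178), and the hook strip from (282,140) to (385,134).

Run:
```python
from h import *
c=load('wrist5');C=cloud(c);g=c['frame'].astype(int)
i=c['frame'][60:200,210:400,::-1];cv2.imwrite('pics/g5.png',cv2.resize(i,None,fx=4,fy=4,interpolation=0))
Z=C[...,2]
sub=np.zeros(Z.shape,bool);sub[60:200,210:400]=1
def show(n,m):
    P=C[m&sub];(ce,si,a)=cv2.minAreaRect((P[:,:2]*1000).astype(np.float32));print(n,len(P),np.r_[ce].round(1),np.r_[si].round(1),round(a,1),np.percentile(P[:,2],[5,50,95]).round(4))
dark=g.max(-1)<40
show('grip top',(Z>.218)&(Z<.235))
show('grip',(Z>.195)&(Z<.235))
show('strip',(Z>.165)&(Z<.195)&~dark)
top=(abs(Z-.13)<.006)&sub
m=top.astype(np.uint8)*255
show('covertop',top); fitc(c,cv2.morphologyEx(m|((Z>.12)&sub).astype(np.uint8)*255,cv2.MORPH_OPEN,np.ones((3,3))),.13)
show('base',(abs(Z-.012)<.006))
```

```text
grip top 546 [ 538.3 -350.7] [10.1 25.3] 4.0 [0.2245 0.2258 0.2269]
grip 581 [ 538.4 -350.7] [10.1 25.3] 4.0 [0.2164 0.2257 0.2269]
strip 3600 [ 579.6 -348.6] [102.5  65.5] 3.3 [0.1749 0.1763 0.187 ]
covertop 6153 [ 536.9 -350.9] [98.7 95.9] 81.1 [0.1286 0.1299 0.1311]
0.13 circle [ 0.5556 -0.3519] 0.0619 157
base 3786 [ 573.7 -353.5] [169.  119.7] 4.1 [0.0104 0.012  0.0135]
```

View pics/g5.png

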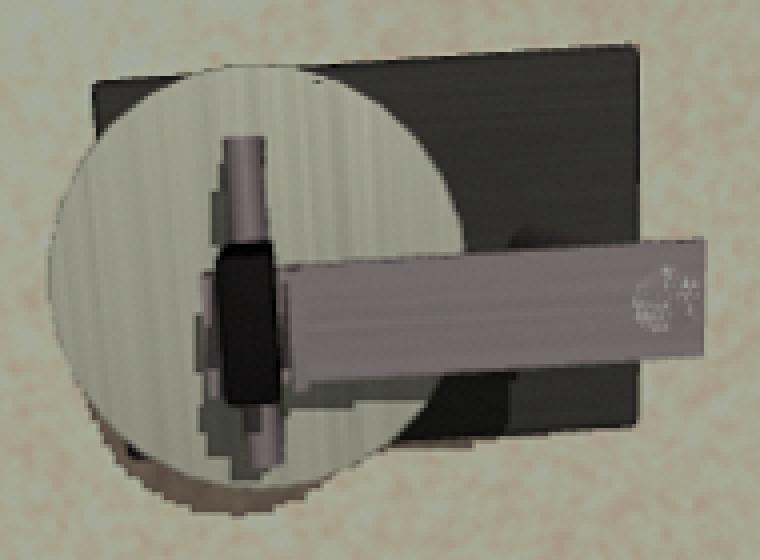

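Emit:
drive_tool:
  delta_pos:
    - [-3,-20,20]
    - [-6,-40,40]
    - [-6,-45,60]
    - [-6,-45,74]
    - [-6,-45,76]
    - [-6,-45,76]
    - [-6,-45,76]
  dr:
    - [0,0,-0.03]
    - [0,0,-0.07]
    - [0,0,-0.07]
    - [0,0,-0.07]
    - [0,0,-0.07]
    - [0,0,-0.07]
    - [0,0,-0.07]
  claw: [0,0,0,0,0,0,0]

```text
t: 11.25
tcp_pos: [0.5377, -0.3535, 0.2507]
tool_rot: [0.0, 0.999, 0.035, 0.001]
force: [0.6, -0.0, -0.8]
grip_width: 0.998
```

Run:
```python
from h import *
s=arm.read_state();print(s['t'],s['tcp_pos'],s['tool_rot'],s['force'])
d=cap('scene','scene6');e=cap('side','side6');c=cap('wrist','wrist6')
s=arm.read_state();print(s['t'],s['tcp_pos'],s['tool_rot'],s['force'])
a=cv2.resize(cv2.convertScaleAbs(d['frame'][100:240,110:240,::-1],alpha=1.8),(390,420),interpolation=2)
b=cv2.resize(cv2.convertScaleAbs(e['frame'][80:220,200:330,::-1],alpha=1.8),(390,420),interpolation=2)
cv2.imwrite('pics/s6.png',np.hstack([a,b]))
```

```text
11.25 [ 0.53772878 -0.35352564  0.25071196] [4.76310670e-04 9.99386474e-01 3.50135303e-02 7.08574557e-04] [ 0.55069019 -0.00542212 -0.81729148]
11.4 [ 0.53774997 -0.35382098  0.25096088] [6.41658759e-04 9.99394108e-01 3.47840508e-02 1.03652180e-03] [ 0.12081136 -0.05234125  0.12977115]
```

View pics/s6.png

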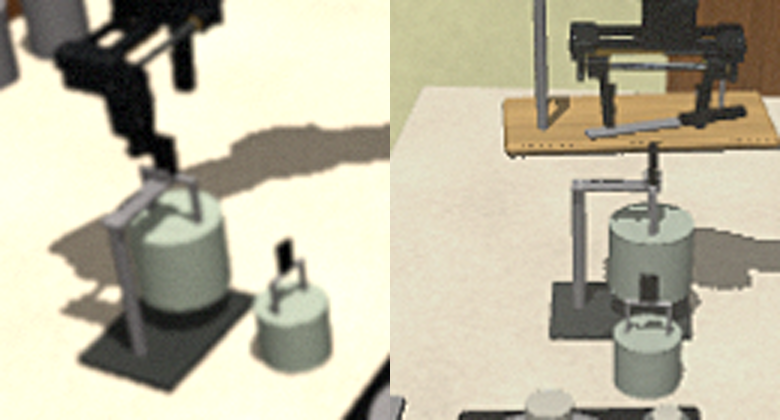

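View pics/wrist6.png

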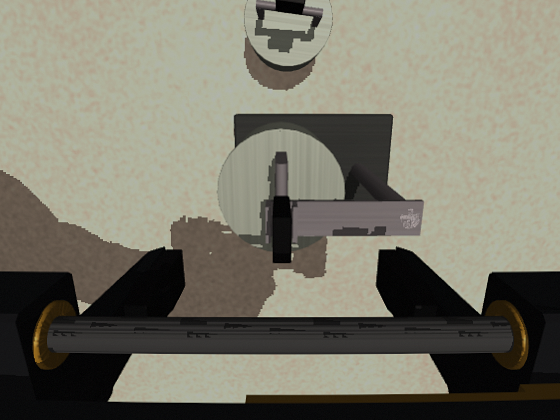

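Run:
```python
from h import *
c=load('wrist6');C=cloud(c);Z=C[...,2];m=(Z>.22)&(Z<.232);m[:, :260]=0;m[:,305:]=0;m[290:]=0
P=C[m];print(len(P),cv2.minAreaRect((P[:,:2]*1000).astype(np.float32)),np.percentile(P[:,2],[5,50,95]))
```

```text
929 ((538.2300415039062, -350.1480407714844), (9.590276718139648, 26.212682723999023), 3.9917402267456055) [0.22428711 0.22586334 0.22681316]
```

Emit:
drive_tool:
  delta_pos:
    - [0,-3,10]
    - [0,-3,22]
    - [0,-3,34]
    - [0,-3,45]
    - [0,-3,52]
    - [0,-3,56]
    - [0,-3,56]
    - [0,-3,56]
  dr:
    - [0,0,0]
    - [0,0,0]
    - [0,0,0]
    - [0,0,0]
    - [0,0,0]
    - [0,0,0]
    - [0,0,0]
    - [0,0,0]
  claw: [0,0,0,0,0,0,0,0]

```text
t: 12.07
tcp_pos: [0.5371, -0.3504, 0.194]
tool_rot: [0.0, 0.999, 0.035, 0.0]
force: [0.4, 0.0, -0.1]
grip_width: 0.999
```

Run:
```python
from h import *
e=cap('side','side7')
s=arm.read_state();print(s['t'],s['tcp_pos'],s['tool_rot'],s['force'])
cv2.imwrite('pics/s7.png',cv2.resize(cv2.convertScaleAbs(e['frame'][80:220,200:330,::-1],alpha=1.8),(520,560),interpolation=2))
```

```text
12.1167 [ 0.53730551 -0.35051102  0.19429541] [2.62269452e-04 9.99388879e-01 3.49503123e-02 5.24651320e-04] [-0.56747844 -0.12664987  0.70251337]
```

View pics/s7.png

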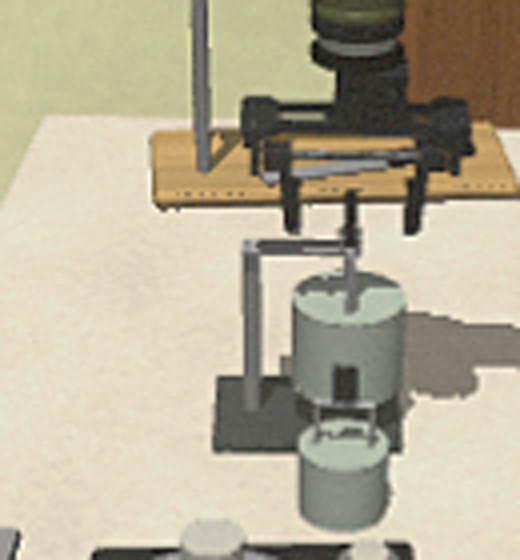

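The plate sits between the fingers, whose tips are above the strip. Closing now.

Emit:
drive_tool:
  delta_pos:
    - [1,0,0]
    - [1,0,0]
    - [1,0,0]
    - [1,0,0]
    - [1,0,0]
    - [1,0,0]
    - [1,0,0]
    - [1,0,0]
  dr:
    - [0,0,0]
    - [0,0,0]
    - [0,0,0]
    - [0,0,0]
    - [0,0,0]
    - [0,0,0]
    - [0,0,0]
    - [0,0,0]
  claw: [0.2,0.4,0.6,0.7,0.8,0.85,0.9,1]
  force: 40

```text
t: 12.78
tcp_pos: [0.5378, -0.3502, 0.1937]
tool_rot: [-0.0, 0.999, 0.035, 0.0]
force: [-0.1, 0.8, 0.1]
grip_width: 0.415
```

Emit:
drive_tool:
  delta_pos:
    - [0,0,0]
    - [0,0,0]
    - [0,0,0]
    - [0,0,0]
  dr:
    - [0,0,0]
    - [0,0,0]
    - [0,0,0]
    - [0,0,0]
  claw: [1,1,1,1]

```text
t: 13.12
tcp_pos: [0.538, -0.3502, 0.1937]
tool_rot: [-0.0, 0.999, 0.035, 0.0]
force: [-0.0, -0.9, 0.0]
grip_width: 0.12
```

Emit:
drive_tool:
  delta_pos:
    - [0,0,-2]
    - [0,0,-6]
    - [0,0,-12]
    - [0,0,-18]
    - [0,0,-23]
    - [0,0,-25]
    - [0,0,-25]
    - [0,0,-25]
  dr:
    - [0,0,0]
    - [0,0,0]
    - [0,0,0]
    - [0,0,0]
    - [0,0,0]
    - [0,0,0]
    - [0,0,0]
    - [0,0,0]
  claw: [1,1,1,1,1,1,1,1]

```text
t: 13.78
tcp_pos: [0.5379, -0.3502, 0.2189]
tool_rot: [0.0, 0.999, 0.035, 0.0]
force: [-1.0, 0.8, -2.3]
grip_width: 0.107
```

Run:
```python
from h import *
e=cap('side','side8')
s=arm.read_state();print(s['t'],s['tcp_pos'],s['tool_rot'],s['force'],s['grip_width'])
cv2.imwrite('pics/s8.png',cv2.resize(cv2.convertScaleAbs(e['frame'][80:220,200:330,::-1],alpha=1.8),(520,560),interpolation=2))
```

```text
13.8333 [ 0.53770028 -0.35016125  0.21860355] [-7.35887902e-05  9.99387631e-01  3.49905406e-02 -1.42802062e-04] [ 0.36922761  0.47498573 -2.0616497 ] 0.10775976519351152
```

View pics/s8.png

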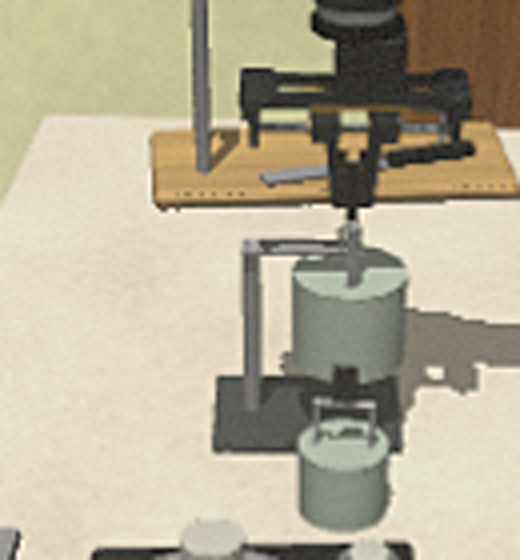

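The cover is off the seat by 25 mm and hangs level. I'll back it out toward the stand's -x.

Emit:
drive_tool:
  delta_pos:
    - [-5,0,0]
    - [-15,0,0]
    - [-28,0,0]
    - [-42,0,0]
    - [-56,0,0]
    - [-70,0,0]
    - [-82,0,0]
    - [-90,0,0]
  dr:
    - [0,0,0]
    - [0,0,0]
    - [0,0,0]
    - [0,0,0]
    - [0,0,0]
    - [0,0,0]
    - [0,0,0]
    - [0,0,0]
  claw: [1,1,1,1,1,1,1,1]

```text
t: 14.5
tcp_pos: [0.446, -0.3568, 0.2185]
tool_rot: [-0.0, 0.999, 0.034, -0.001]
force: [-0.3, 0.7, -2.8]
grip_width: 0.108
```

Emit:
drive_tool:
  delta_pos:
    - [0,0,0]
    - [0,0,-5]
    - [0,0,-20]
    - [0,0,-45]
    - [0,0,-70]
    - [0,0,-95]
    - [0,0,-115]
    - [0,0,-125]
  dr:
    - [0,0,0]
    - [0,0,0]
    - [0,0,0]
    - [0,0,0]
    - [0,0,0]
    - [0,0,0]
    - [0,0,0]
    - [0,0,0]
  claw: [1,1,1,1,1,1,1,1]

```text
t: 15.17
tcp_pos: [0.4504, -0.3566, 0.347]
tool_rot: [0.001, 0.999, 0.036, 0.003]
force: [0.3, 0.2, -1.8]
grip_width: 0.111
```

Emit:
drive_tool:
  delta_pos:
    - [0,0,0]
    - [0,0,0]
  dr:
    - [0,0,0]
    - [0,0,0]
  claw: [1,1]

```text
t: 15.33
tcp_pos: [0.4485, -0.3562, 0.3434]
tool_rot: [-0.0, 0.999, 0.035, 0.0]
force: [-0.5, 0.5, -1.8]
grip_width: 0.112
```

Run:
```python
from h import *
e=cap('side','side9')
s=arm.read_state();print(s['t'],s['tcp_pos'],s['tool_rot'],s['force'],s['grip_width'])
cv2.imwrite('pics/s9.png',cv2.resize(cv2.convertScaleAbs(e['frame'][40:220,200:370,::-1],alpha=1.8),(567,600),interpolation=2))
```

```text
15.3833 [ 0.44782961 -0.35598058  0.34256349] [-6.37254402e-04  9.99376453e-01  3.52955090e-02 -7.24878279e-04] [-0.74407342 -0.16390029 -3.41918297] 0.1078646517086777
```

View pics/s9.png

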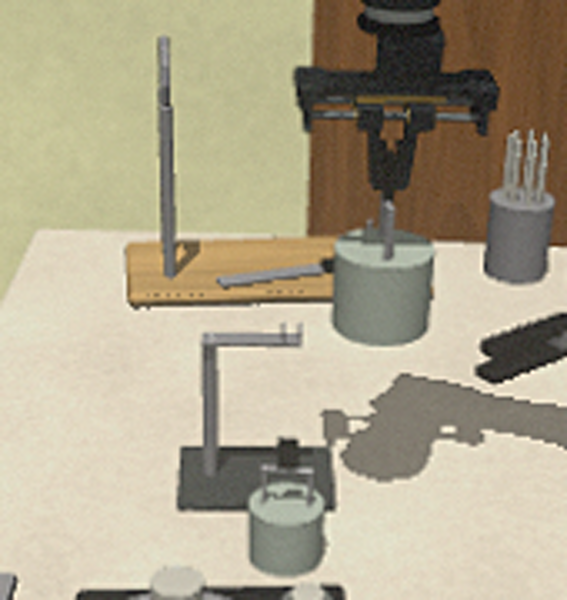

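The cover is free and upright, with its rim at about z = 0.194. Next I carry it over the pan.

Emit:
drive_tool:
  delta_pos:
    - [3,-5,0]
    - [9,-17,0]
    - [20,-37,0]
    - [34,-63,0]
    - [48,-90,0]
    - [63,-118,0]
    - [78,-146,0]
    - [93,-174,0]
  dr:
    - [0,0,0]
    - [0,0,0]
    - [0,0,0]
    - [0,0,0]
    - [0,0,0]
    - [0,0,0]
    - [0,0,0]
    - [0,0,0]
  claw: [1,1,1,1,1,1,1,1]

```text
t: 16.05
tcp_pos: [0.529, -0.1732, 0.343]
tool_rot: [-0.001, 0.999, 0.036, -0.001]
force: [0.9, 0.1, -2.7]
grip_width: 0.111
```

Emit:
drive_tool:
  delta_pos:
    - [15,-28,0]
    - [30,-56,0]
    - [45,-84,0]
    - [60,-112,0]
    - [75,-140,0]
    - [88,-164,0]
    - [97,-182,0]
    - [103,-193,0]
  dr:
    - [0,0,0]
    - [0,0,0]
    - [0,0,0]
    - [0,0,0]
    - [0,0,0]
    - [0,0,0]
    - [0,0,0]
    - [0,0,0]
  claw: [1,1,1,1,1,1,1,1]

```text
t: 16.72
tcp_pos: [0.6178, 0.0288, 0.3427]
tool_rot: [-0.001, 0.999, 0.038, -0.001]
force: [-0.6, -0.1, -2.0]
grip_width: 0.107
```

Emit:
drive_tool:
  delta_pos:
    - [0,0,0]
    - [0,0,0]
    - [0,0,0]
    - [0,0,0]
  dr:
    - [0,0,0]
    - [0,0,0]
    - [0,0,0]
    - [0,0,0]
  claw: [1,1,1,1]

```text
t: 17.05
tcp_pos: [0.6175, 0.0209, 0.3436]
tool_rot: [0.001, 0.999, 0.033, -0.0]
force: [0.1, -0.7, -2.1]
grip_width: 0.109
```

Run:
```python
from h import *
e=cap('side','side10');d=cap('scene','scene10')
s=arm.read_state();print(s['t'],s['tcp_pos'],s['tool_rot'],s['force'],s['grip_width'])
a=cv2.resize(cv2.convertScaleAbs(d['frame'][130:290,190:320,::-1],alpha=1.8),(390,480),interpolation=2)
b=cv2.resize(cv2.convertScaleAbs(e['frame'][120:280,195:325,::-1],alpha=1.8),(390,480),interpolation=2)
cv2.imwrite('pics/s10.png',np.hstack([a,b]))
```

```text
17.15 [0.61764703 0.02153483 0.34383997] [ 4.33554930e-04  9.99429857e-01  3.37604566e-02 -6.02880341e-05] [ 0.52317811 -0.56014378 -2.22105792] 0.10991872819782417
```

View pics/s10.png

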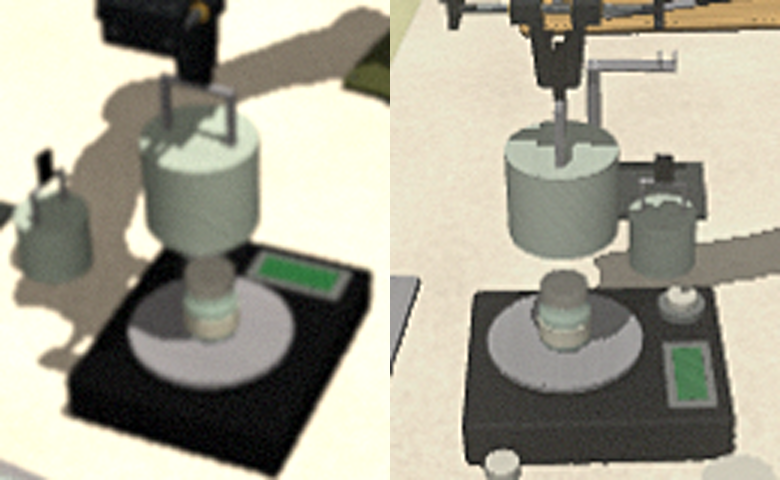

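Cover and jar line up in both views, so I'll lower it.

Emit:
drive_tool:
  delta_pos:
    - [0,-2,4]
    - [0,-2,10]
    - [0,-2,20]
    - [0,-2,30]
    - [0,-2,42]
    - [0,-2,54]
    - [0,-2,66]
    - [0,-2,76]
  dr:
    - [0,0,0]
    - [0,0,0]
    - [0,0,0]
    - [0,0,0]
    - [0,0,0]
    - [0,0,0]
    - [0,0,0]
    - [0,0,0]
  claw: [1,1,1,1,1,1,1,1]

```text
t: 17.82
tcp_pos: [0.617, 0.0251, 0.2657]
tool_rot: [0.0, 0.999, 0.035, -0.001]
force: [-0.2, 0.3, -1.5]
grip_width: 0.111
```

Emit:
drive_tool:
  delta_pos:
    - [0,0,10]
    - [0,0,20]
    - [0,0,28]
    - [0,0,34]
    - [0,0,38]
    - [0,0,40]
    - [0,0,40]
    - [0,0,40]
  dr:
    - [0,0,0]
    - [0,0,0]
    - [0,0,0]
    - [0,0,0]
    - [0,0,0]
    - [0,0,0]
    - [0,0,0]
    - [0,0,0]
  claw: [1,1,1,1,1,1,1,1]

```text
t: 18.48
tcp_pos: [0.6181, 0.0254, 0.2281]
tool_rot: [-0.0, 0.999, 0.035, 0.0]
force: [0.5, -0.8, -2.3]
grip_width: 0.109
```

Emit:
drive_tool:
  delta_pos:
    - [0,0,1]
    - [0,0,1.5]
    - [0,0,2]
    - [0,0,2.5]
    - [0,0,3]
    - [0,0,3]
    - [0,0,3]
  dr:
    - [0,0,0]
    - [0,0,0]
    - [0,0,0]
    - [0,0,0]
    - [0,0,0]
    - [0,0,0]
    - [0,0,0]
  claw: [1,1,1,1,1,1,1]

```text
t: 19.07
tcp_pos: [0.6178, 0.0253, 0.2247]
tool_rot: [-0.0, 0.999, 0.035, 0.0]
force: [-0.4, -0.2, -2.0]
grip_width: 0.109
```

Emit:
drive_tool:
  delta_pos:
    - [0,0,0.4]
    - [0,0,0.8]
    - [0,0,1.2]
    - [0,0,1.6]
    - [0,0,1.6]
    - [0,0,1.6]
  dr:
    - [0,0,0]
    - [0,0,0]
    - [0,0,0]
    - [0,0,0]
    - [0,0,0]
    - [0,0,0]
  claw: [1,1,1,1,1,1]

```text
t: 19.57
tcp_pos: [0.6178, 0.0253, 0.2231]
tool_rot: [-0.0, 0.999, 0.035, -0.0]
force: [0.0, -1.1, -1.9]
grip_width: 0.109
```

Emit:
drive_tool:
  delta_pos:
    - [0,0,0.4]
    - [0,0,0.8]
    - [0,0,1]
    - [0,0,1]
    - [0,0,1]
  dr:
    - [0,0,0]
    - [0,0,0]
    - [0,0,0]
    - [0,0,0]
    - [0,0,0]
  claw: [1,1,1,1,1]

```text
t: 19.98
tcp_pos: [0.6178, 0.0253, 0.2221]
tool_rot: [0.0, 0.999, 0.035, 0.0]
force: [0.4, -0.4, -1.9]
grip_width: 0.11
```

Emit:
drive_tool:
  delta_pos:
    - [0,0,0.4]
    - [0,0,0.8]
    - [0,0,1]
    - [0,0,1]
    - [0,0,1]
  dr:
    - [0,0,0]
    - [0,0,0]
    - [0,0,0]
    - [0,0,0]
    - [0,0,0]
  claw: [1,1,1,1,1]

```text
t: 20.4
tcp_pos: [0.6182, 0.025, 0.2219]
tool_rot: [0.0, 0.999, 0.035, 0.001]
force: [-0.4, -0.6, 5.5]
grip_width: 0.112
```

Contact. I'll ease back slightly before opening.

Emit:
drive_tool:
  delta_pos:
    - [0,0,-0.4]
    - [0,0,-0.6]
    - [0,0,-0.6]
    - [0,0,-0.6]
  dr:
    - [0,0,0]
    - [0,0,0]
    - [0,0,0]
    - [0,0,0]
  claw: [1,1,1,1]

```text
t: 20.73
tcp_pos: [0.6181, 0.0251, 0.2219]
tool_rot: [0.0, 0.999, 0.035, 0.0]
force: [-0.1, -0.7, 3.5]
grip_width: 0.109
```

Run:
```python
from h import *
e=cap('side','side11');d=cap('scene','scene11')
s=arm.read_state();print(s['t'],s['tcp_pos'],s['tool_rot'],s['force'],s['grip_width'])
a=cv2.resize(cv2.convertScaleAbs(d['frame'][130:290,190:320,::-1],alpha=1.8),(390,480),interpolation=2)
b=cv2.resize(cv2.convertScaleAbs(e['frame'][120:280,195:325,::-1],alpha=1.8),(390,480),interpolation=2)
cv2.imwrite('pics/s11.png',np.hstack([a,b]))
```

```text
20.8333 [0.61806636 0.02514907 0.22196067] [9.23620987e-05 9.99389454e-01 3.49368624e-02 3.55788244e-04] [-0.03801694 -1.36222499  4.78409218] 0.10796078005823219
```

View pics/s11.png

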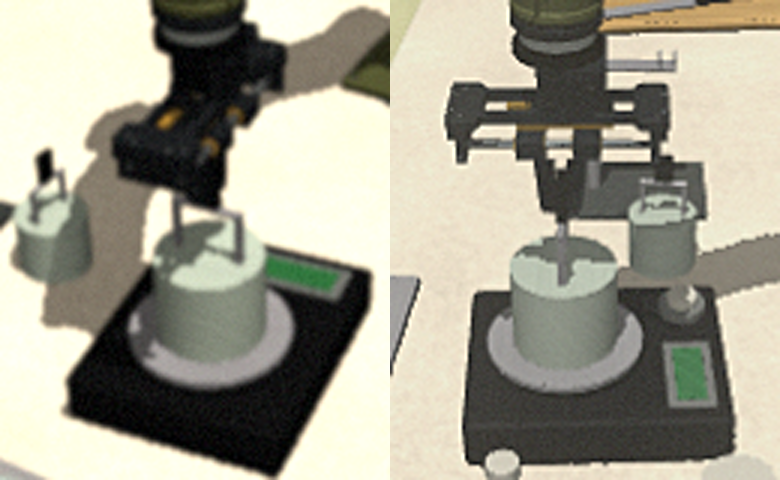

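The cover sits flat and roughly centred on the pan in both views. Releasing and going up.

Emit:
drive_tool:
  delta_pos:
    - [0,0,0]
    - [0,0,0]
    - [0,0,0]
    - [0,0,0]
    - [0,0,0]
    - [0,0,0]
    - [0,0,0]
    - [0,0,0]
  dr:
    - [0,0,0]
    - [0,0,0]
    - [0,0,0]
    - [0,0,0]
    - [0,0,0]
    - [0,0,0]
    - [0,0,0]
    - [0,0,0]
  claw: [0.88,0.86,0.82,0.75,0.7,0.6,0.5,0.5]

```text
t: 21.5
tcp_pos: [0.6178, 0.0253, 0.2217]
tool_rot: [-0.0, 0.999, 0.035, 0.0]
force: [0.1, -0.0, 0.0]
grip_width: 0.486
```

Emit:
drive_tool:
  delta_pos:
    - [0,0,-4]
    - [0,0,-14]
    - [0,0,-30]
    - [0,0,-50]
    - [0,0,-72]
    - [0,0,-90]
    - [0,0,-100]
    - [0,0,-100]
  dr:
    - [0,0,0]
    - [0,0,0]
    - [0,0,0]
    - [0,0,0]
    - [0,0,0]
    - [0,0,0]
    - [0,0,0]
    - [0,0,0]
  claw: [0.4,0.4,0.4,0.4,0.4,0.4,0.4,0.4]

```text
t: 22.17
tcp_pos: [0.6192, 0.0256, 0.3249]
tool_rot: [-0.0, 0.999, 0.035, 0.003]
force: [0.2, 0.6, -0.6]
grip_width: 0.602
```

Emit:
drive_tool:
  delta_pos:
    - [-25,0,0]
    - [-50,10,0]
    - [-75,30,0]
    - [-100,50,0]
    - [-120,60,0]
    - [-130,70,0]
    - [-130,70,0]
    - [-130,70,0]
  dr:
    - [0,0,0]
    - [0,0,0]
    - [0,0,0]
    - [0,0,0]
    - [0,0,0]
    - [0,0,0]
    - [0,0,0]
    - [0,0,0]
  claw: [1,1,1,1,1,1,1,1]

```text
t: 22.83
tcp_pos: [0.4936, -0.0536, 0.3216]
tool_rot: [-0.0, 0.999, 0.035, 0.0]
force: [0.2, 0.2, 0.6]
grip_width: 0.02
```

Run:
```python
from h import *
s=arm.read_state();print(s['t'],s['tcp_pos'],s['tool_rot'],s['force'],s['grip_width'],s['qpos'])
e=cap('side','side12');d=cap('scene','scene12');w=cap('wrist','wrist12')
a=cv2.resize(cv2.convertScaleAbs(d['frame'][130:290,190:320,::-1],alpha=1.8),(390,480),interpolation=2)
b=cv2.resize(cv2.convertScaleAbs(e['frame'][120:280,195:325,::-1],alpha=1.8),(390,480),interpolation=2)
cv2.imwrite('pics/s12.png',np.hstack([a,b]))
```

```text
22.8333 [ 0.49358731 -0.05357843  0.32163972] [-2.44297292e-04  9.99399487e-01  3.46478778e-02  3.59996269e-04] [0.22114719 0.19312963 0.55128606] 0.019763364076765124 [ 0.20591818  0.4208266  -0.28320441  1.82623867  0.14406684  0.91378787
 -0.07269981]
```

View pics/s12.png

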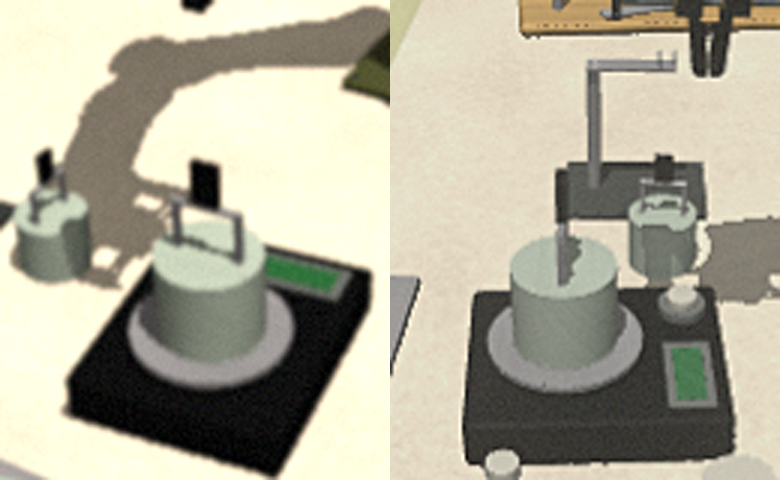

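View pics/wrist12.png

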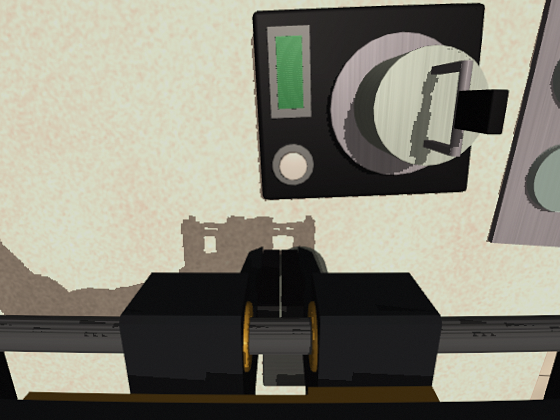

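The cover stands upright on the pan with a margin all around, and in the wrist view the key is clear of the gripper at (293,166).

Run:
```python
from h import *
c=load('wrist12');C=cloud(c);g=c['frame'].astype(int);Z=C[...,2]
P=C[140:192,268:318].reshape(-1,3)
print(np.histogram(P[:,2],bins=np.arange(.05,.085,.002)))
z=np.median(Z[160:172,287:299]);print('top z',z)
m=np.zeros(Z.shape,np.uint8);b=g[140:192,268:318];m[140:192,268:318]=((Z[140:192,268:318]>z-.0015)&(b.mean(-1)>150))*255
fitc(c,m,z)
for n in('scene12','side12'):
    c=load(n);C=cloud(c);Z=C[...,2]
    k=(abs(C[...,0]-.508)<.03)&(abs(C[...,1]+.048)<.03)&(Z>z-.003)&(Z<z+.006);P=C[k];print(n,len(P),P.mean(0) if len(P) else '',(P.max(0)+P.min(0))/2,np.ptp(P,axis=0))
```

```text
(array([  0, 159, 967, 110,   4,   5,  16, 113, 529,  62,   7,  14, 120,
       438,  42,   0,   0]), array([0.05 , 0.052, 0.054, 0.056, 0.058, 0.06 , 0.062, 0.064, 0.066,
       0.068, 0.07 , 0.072, 0.074, 0.076, 0.078, 0.08 , 0.082, 0.084]))
top z 0.07690153446483652
0.07690153446483652 circle [ 0.5087 -0.0495] 0.0143 69Traceback (most recent call last):
  File "<stdin>", line 10, in <module>
    return umr_maximum(a, axis, None, out, keepdims, initial, where)
ValueError: zero-size array to reduction operation maximum which has no identity
```

Emit:
drive_tool:
  delta_pos:
    - [4,-1,0]
    - [8,-2,0]
    - [12,-3,0]
    - [16,-3,0]
    - [16,-3,0]
    - [16,-3,0]
    - [16,-3,0]
    - [16,-3,0]
  dr:
    - [0,0,-0.11]
    - [0,0,-0.22]
    - [0,0,-0.33]
    - [0,0,-0.44]
    - [0,0,-0.55]
    - [0,0,-0.66]
    - [0,0,-0.77]
    - [0,0,-0.88]
  claw: [1,1,1,1,1,1,1,1]

```text
t: 23.65
tcp_pos: [0.5098, -0.0482, 0.3215]
tool_rot: [-0.0, 0.888, 0.461, 0.0]
force: [0.2, 0.4, 0.2]
grip_width: 0.004
```

Emit:
drive_tool:
  delta_pos:
    - [0,0,0]
    - [0,0,0]
    - [0,0,20]
    - [0,0,50]
    - [0,0,80]
    - [0,0,110]
    - [0,0,130]
    - [0,0,140]
  dr:
    - [0,0,-0.11]
    - [0,0,-0.22]
    - [0,0,-0.33]
    - [0,0,-0.44]
    - [0,0,-0.55]
    - [0,0,-0.62]
    - [0,0,-0.62]
    - [0,0,-0.62]
  claw: [1,1,1,1,1,1,1,1]

```text
t: 24.32
tcp_pos: [0.5082, -0.0485, 0.1789]
tool_rot: [-0.002, 0.707, 0.707, -0.001]
force: [0.3, -1.1, -0.1]
grip_width: 0.006
```

Emit:
drive_tool:
  delta_pos:
    - [0,0,0]
    - [0,0,0]
    - [0,0,0]
    - [0,0,0]
  dr:
    - [0,0,0]
    - [0,0,0]
    - [0,0,0]
    - [0,0,0]
  claw: [1,1,1,1]

```text
t: 24.65
tcp_pos: [0.51, -0.0492, 0.1831]
tool_rot: [0.001, 0.707, 0.707, 0.001]
force: [-0.2, 0.5, 0.4]
grip_width: 0.003
```

Run:
```python
from h import *
s=arm.read_state();print(s['t'],s['tcp_pos'],s['tool_rot'],s['force'],s['grip_width'],s['qpos'])
e=cap('side','side13');d=cap('scene','scene13');w=cap('wrist','wrist13')
a=cv2.resize(cv2.convertScaleAbs(d['frame'][130:290,190:320,::-1],alpha=1.8),(390,480),interpolation=2)
b=cv2.resize(cv2.convertScaleAbs(e['frame'][120:280,195:325,::-1],alpha=1.8),(390,480),interpolation=2)
cv2.imwrite('pics/s13.png',np.hstack([a,b]))
```

```text
24.65 [ 0.50998076 -0.04920031  0.18309945] [0.00108974 0.70740286 0.7068089  0.00108456] [-0.24139199  0.49911104  0.37717432] 0.0030089044921156344 [ 0.35570972  0.67539881 -0.57004125  1.95092918  0.57003718  0.67616144
  0.99924428]
```

View pics/s13.png

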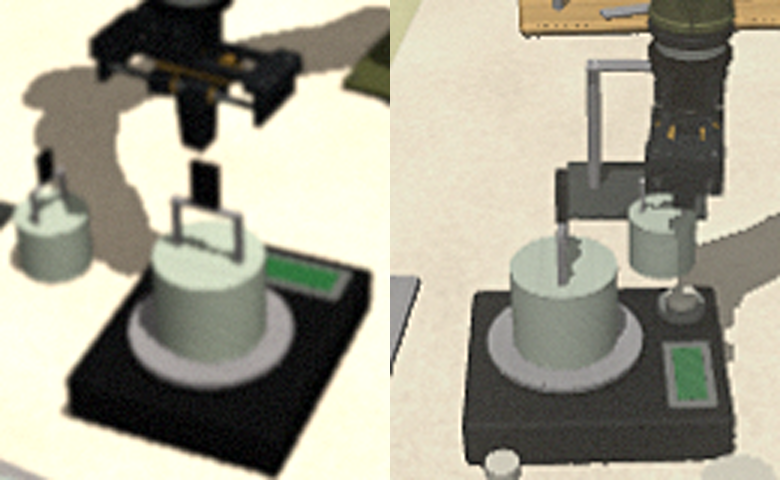

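View pics/wrist13.png

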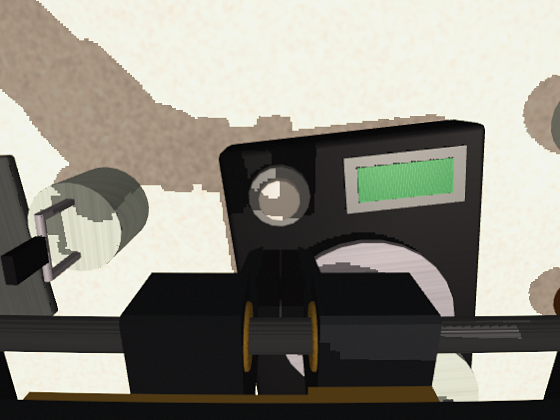

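The key at (278,196) is under the finger line, and the gripper clears both covers. Going down to just above the key.

Emit:
drive_tool:
  delta_pos:
    - [0,0,8]
    - [0,0,22]
    - [0,0,38]
    - [0,0,55]
    - [0,0,72]
    - [0,0,86]
    - [0,0,96]
    - [0,0,101]
  dr:
    - [0,0,0]
    - [0,0,0]
    - [0,0,0]
    - [0,0,0]
    - [0,0,0]
    - [0,0,0]
    - [0,0,0]
    - [0,0,0]
  claw: [1,1,1,1,1,1,1,1]

```text
t: 25.47
tcp_pos: [0.5082, -0.0495, 0.0794]
tool_rot: [-0.001, 0.707, 0.707, -0.001]
force: [0.4, 0.4, 0.5]
grip_width: 0.001
```

Emit:
drive_tool:
  delta_pos:
    - [0,0,0]
    - [0,0,0]
    - [0,0,1]
    - [0,0,2]
    - [0,0,3]
    - [0,0,4]
    - [0,0,4]
    - [0,0,4]
  dr:
    - [0,0,0]
    - [0,0,0]
    - [0,0,0]
    - [0,0,0]
    - [0,0,0]
    - [0,0,0]
    - [0,0,0]
    - [0,0,0]
  claw: [1,1,1,1,1,1,1,1]

```text
t: 26.13
tcp_pos: [0.5091, -0.0496, 0.077]
tool_rot: [0.0, 0.707, 0.707, 0.0]
force: [0.8, -0.7, 2.1]
grip_width: 0.009
```

Run:
```python
from h import *
s=arm.read_state();print(s['t'],s['tcp_pos'],s['force'])
w=cap('wrist','wrist14')
cv2.imwrite('pics/s14.png',cv2.resize(w['frame'][140:300,180:400,::-1],None,fx=3,fy=3))
```

```text
26.1333 [ 0.50910147 -0.04955631  0.07696309] [ 0.83941788 -0.70852292  2.13377737]
```

View pics/s14.png

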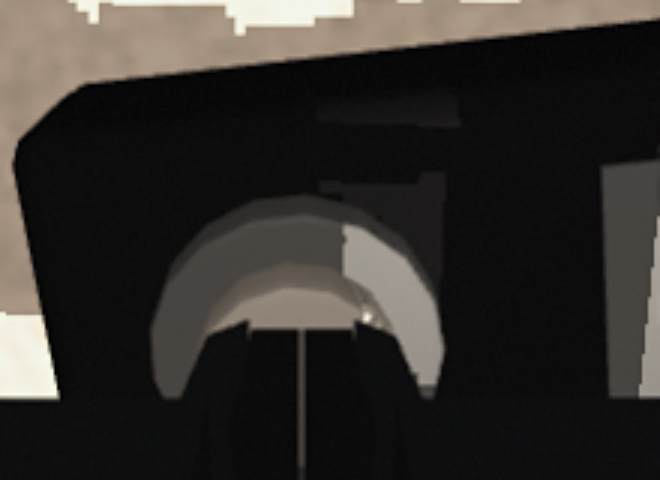

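The tips rest on the middle of the key, with first contact at about 2 N. Pressing.

Emit:
drive_tool:
  delta_pos:
    - [0,0,1]
    - [0,0,2]
    - [0,0,3]
    - [0,0,4]
    - [0,0,5]
    - [0,0,5]
    - [0,0,5]
  dr:
    - [0,0,0]
    - [0,0,0]
    - [0,0,0]
    - [0,0,0]
    - [0,0,0]
    - [0,0,0]
    - [0,0,0]
  claw: [1,1,1,1,1,1,1]

```text
t: 26.77
tcp_pos: [0.5091, -0.0496, 0.0718]
tool_rot: [0.0, 0.707, 0.707, 0.0]
force: [1.2, -0.7, 4.0]
grip_width: -0.001
```

Emit:
drive_tool:
  delta_pos:
    - [0,0,0.5]
    - [0,0,1]
    - [0,0,1.5]
    - [0,0,1.5]
    - [0,0,1.5]
  dr:
    - [0,0,0]
    - [0,0,0]
    - [0,0,0]
    - [0,0,0]
    - [0,0,0]
  claw: [1,1,1,1,1]

```text
t: 27.18
tcp_pos: [0.5091, -0.0496, 0.0713]
tool_rot: [0.001, 0.707, 0.707, 0.0]
force: [-1.2, -0.8, 14.4]
grip_width: 0.003
```

Emit:
drive_tool:
  delta_pos:
    - [0,0,0.5]
    - [0,0,0.5]
    - [0,0,0.5]
  dr:
    - [0,0,0]
    - [0,0,0]
    - [0,0,0]
  claw: [1,1,1]

```text
t: 27.43
tcp_pos: [0.5091, -0.0496, 0.0712]
tool_rot: [0.001, 0.707, 0.707, 0.0]
force: [-2.4, -0.2, 19.7]
grip_width: 0.006
```

Emit:
drive_tool:
  delta_pos:
    - [0,0,-4]
    - [0,0,-8]
    - [0,0,-14]
    - [0,0,-25]
    - [0,0,-45]
    - [0,0,-70]
    - [0,0,-100]
    - [0,0,-130]
  dr:
    - [0,0,0]
    - [0,0,0]
    - [0,0,0]
    - [0,0,0]
    - [0,0,0]
    - [0,0,0]
    - [0,0,0]
    - [0,0,0]
  claw: [1,1,1,1,1,1,1,1]

```text
t: 28.1
tcp_pos: [0.5073, -0.0492, 0.2003]
tool_rot: [-0.001, 0.707, 0.707, -0.001]
force: [1.1, -0.4, 0.5]
grip_width: 0.003
```

Emit:
drive_tool:
  delta_pos:
    - [0,0,-30]
    - [0,0,-60]
    - [0,0,-90]
    - [0,0,-100]
    - [0,0,-100]
    - [0,0,-100]
    - [0,0,-100]
    - [0,0,-100]
  dr:
    - [0,0,0]
    - [0,0,0]
    - [0,0,0]
    - [0,0,0]
    - [0,0,0]
    - [0,0,0]
    - [0,0,0]
    - [0,0,0]
  claw: [1,1,1,1,1,1,1,1]

```text
t: 28.77
tcp_pos: [0.5076, -0.0497, 0.2979]
tool_rot: [-0.001, 0.707, 0.707, -0.001]
force: [-0.0, 0.2, 0.4]
grip_width: 0.006
```

Run:
```python
from h import *
s=arm.read_state();print(s['t'],s['tcp_pos'],s['force'])
e=cap('side','side15');d=cap('scene','scene15');w=cap('wrist','wrist15')
a=cv2.resize(cv2.convertScaleAbs(d['frame'][130:310,190:390,::-1],alpha=1.6),(400,360),interpolation=2)
b=cv2.resize(cv2.convertScaleAbs(e['frame'][130:330,195:345,::-1],alpha=1.6),(390,520),interpolation=2)
o=np.zeros((520,790,3),np.uint8);o[:360,:400]=a;o[:,400:]=b;cv2.imwrite('pics/s15.png',o)
for n in('side15','wrist15'):
    C=cloud(load(n));Z=C[...,2];k=(np.hypot(C[...,0]-.509,C[...,1]+.049)<.01);print(n,'key z',np.median(Z[k]) if k.any() else None)
    m=(abs(C[...,2]-.158)<.005)&(np.hypot(C[...,0]-.618,C[...,1]-.024)<.08)
    if m.sum()>20:
        P=C[m];print('cover top',len(P),((P.max(0)+P.min(0))/2).round(4),np.ptp(P,axis=0).round(3),np.percentile(P[:,2],[5,50,95]))
```

```text
28.7667 [ 0.50756367 -0.04973667  0.29788006] [-0.02392239  0.15599791  0.44648219]
side15 key z 0.41563896167223247
cover top 577 [0.6189 0.0268 0.158 ] [0.098 0.1   0.01 ] [0.15403131 0.1564376  0.15882997]
wrist15 key z 0.3429551864755105
cover top 1059 [0.5755 0.0238 0.1564] [0.017 0.074 0.007] [0.15445345 0.15785173 0.15895818]
```

View pics/s15.png

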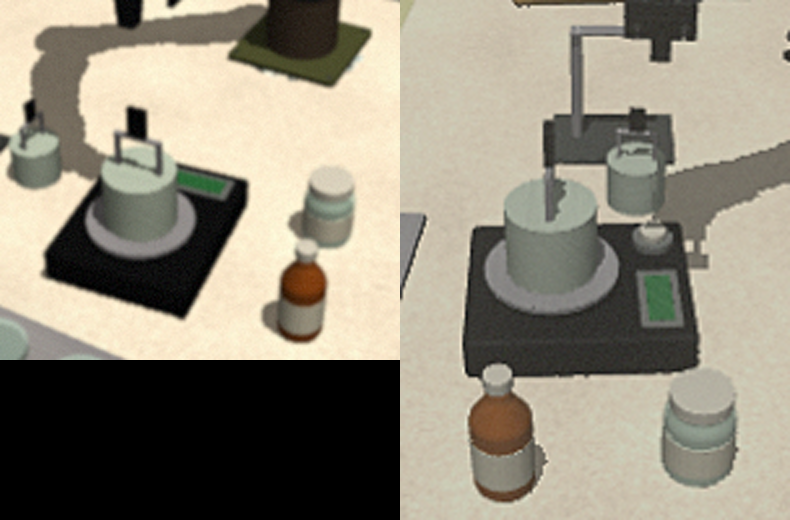

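The cover is level, its top at about 0.157 m against 0.158 m expected, and the bottle and big jar have not moved. One last check that the key is back up, then I hand in.

Run:
```python
from h import *
for n in('side15','wrist15'):
    C=cloud(load(n));Z=C[...,2];k=(np.hypot(C[...,0]-.509,C[...,1]+.049)<.009)&(Z<.1);print(n,k.sum(),np.median(Z[k]))
print(arm.finish_job())
```

```text
side15 15 0.07601644924787301
wrist15 225 0.07698193324558351
the job is handed in; nothing more can be done
None
```

I stood the small jar upright in the middle of the pan. I then lifted the large cover off its hook, lowered it over the jar and pressed the key fully down. The job was handed in at about 29 s of the 64 s allowed, with the arm clear of everything.

- **Cover:** its top is level at about 0.157 m, against 0.158 m expected. It is centred within about 3 mm, with pan showing all round the rim. When it touched down on the pan, the wrist read about 5.5 N upward.
- **Key:** it stopped after about 6 mm of travel with roughly 20 N on it, well past the 5 N needed. After release its top was back at 0.077 m, the height measured before the press.
- **Bystanders:** the bottle and large jar look unmoved in the last pictures, and the smaller look-alike cover was not touched.
- **Not checked or disagreeing:** the cameras disagreed by up to 4 mm on the jar and 6 mm on the pan centre, so I used averages. The jar can't be seen under the cover; it stood upright and central in the last view before the cover came down.

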